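Clear the phone-repair mat into two drawers

TASK

Clear the grey repair mat at the end of the job. First pull open the red drawer of the black unit, put every red-handled screwdriver into it and push it fully home; only then pull the blue drawer of the white unit well open, lay every keypad phone in it flat with its screen up, and push it fully home too. Never have both drawers open at once, and leave the green pry tool and the tin of screws lying where they are on the mat.

Things in the scene. Friction and masses are not known exactly. Their poses are not given: they have to be found in the camera images.
- tool_unit_drawer0 (a joint): slide of the drawer of the black unit (red front, for screwdrivers), a fixed desktop box 260 mm deep (x), 220 mm wide (y), on 10 mm feet, its top 95 mm above the bench, left or right of the mat, turned a few degrees, its one drawer facing the robot. 0 = fully home, 0.18 m = fully out along the unit's own -x; a little stiff (about 1 N, damping 4 N s/m), stays where left; may start up to 12 mm ajar
- tool_unit_drawer0_handle (a point): middle of the steel bar handle of the black unit's red drawer: bar 11 mm thick, 110 mm long along y, on two posts 93 mm apart, its centre line 35 mm out from the drawer front and about 57 mm above the bench (the unit's top is 38 mm higher). This point's axes are the unit's: x points into the unit, z up; it moves with the drawer
- tool_drawer_in (a point): point on the inner floor of the drawer of the black unit, at the middle of the inner face of its front panel, about 32 mm above the bench; axes as the handle's; moves with the drawer. The inside runs from here 215 mm along +x and 89 mm to either side along y; side walls stand 41 mm above the floor, the front panel 50 mm. Of the inside, only the joint value less 6 mm is uncovered
- phone_unit_drawer0 (a joint): slide of the drawer of the white unit (blue front, for phones), a fixed desktop box 260 mm deep (x), 220 mm wide (y), on 10 mm feet, its top 95 mm above the bench, left or right of the mat, turned a few degrees, its one drawer facing the robot. 0 = fully home, 0.18 m = fully out along the unit's own -x; a little stiff (about 1 N, damping 4 N s/m), stays where left; may start up to 12 mm ajar
- phone_unit_drawer0_handle (a point): middle of the steel bar handle of the white unit's blue drawer: bar 11 mm thick, 110 mm long along y, on two posts 93 mm apart, its centre line 35 mm out from the drawer front and about 57 mm above the bench (the unit's top is 38 mm higher). This point's axes are the unit's: x points into the unit, z up; it moves with the drawer
- phone_drawer_in (a point): point on the inner floor of the drawer of the white unit, at the middle of the inner face of its front panel, about 32 mm above the bench; axes as the handle's; moves with the drawer. The inside runs from here 215 mm along +x and 89 mm to either side along y; side walls stand 41 mm above the floor, the front panel 50 mm. Of the inside, only the joint value less 6 mm is uncovered
- driver1_grip (a point): red-handled precision screwdriver, lying: handle 14 x 14 mm square, 65 mm long, then a 7 mm thick blade 45 mm long. Point: centre of the handle, 7 mm above what it lies on; long axis = its y, blade towards +y; from this point 32 mm to the handle's end and 78 mm to the blade's tip. About 35 g. Absent in some runs (None)
- driver2_grip (a point): red-handled precision screwdriver, lying: handle 14 x 14 mm square, 65 mm long, then a 7 mm thick blade 45 mm long. Point: centre of the handle, 7 mm above what it lies on; long axis = its y, blade towards +y; from this point 32 mm to the handle's end and 78 mm to the blade's tip. About 35 g. Absent in some runs (None)
- driver3_grip (a point): red-handled precision screwdriver, lying: handle 14 x 14 mm square, 65 mm long, then a 7 mm thick blade 45 mm long. Point: centre of the handle, 7 mm above what it lies on; long axis = its y, blade towards +y; from this point 32 mm to the handle's end and 78 mm to the blade's tip. About 35 g. Absent in some runs (None)
- driver4_grip (a point): red-handled precision screwdriver, lying: handle 14 x 14 mm square, 65 mm long, then a 7 mm thick blade 45 mm long. Point: centre of the handle, 7 mm above what it lies on; long axis = its y, blade towards +y; from this point 32 mm to the handle's end and 78 mm to the blade's tip. About 35 g. Absent in some runs (None)
- phone1_mid (a point): black keypad phone, 46 (x) x 105 (y) x 16 mm (z), screen and keys on its +z face. Point: its centre, 8 mm above what it lies on. About 90 g. Absent in some runs (None)
- phone2_mid (a point): white keypad phone, 46 (x) x 105 (y) x 16 mm (z), screen and keys on its +z face. Point: its centre, 8 mm above what it lies on. About 90 g. Absent in some runs (None)
- phone3_mid (a point): blue keypad phone, 46 (x) x 105 (y) x 16 mm (z), screen and keys on its +z face. Point: its centre, 8 mm above what it lies on. About 90 g. Absent in some runs (None)
- mat: thin grey repair mat, 400 (x) x 290 (y) x 3 mm, fixed on the bench; the screwdrivers and phones start lying on it. Origin: centre of its underside
- spudger: flat green plastic pry tool, 110 x 16 x 6 mm, lying on the mat: not a screwdriver, stays there. Origin: centre of its underside, long axis y
- screw_tin: flat round tin of screws, 64 mm across, 19 mm high, on the mat's far edge: stays there

How it is judged:
By the outcome, as a careful person would: the job done as asked, in the order asked, and still so for the second after the job is handed in, with the robot touching nothing.
Of driver1, driver2, driver3, driver4 only 3 to 4 are there at a start; the rules pass over those that are not, and their reading is None.
Of phone1, phone2, phone3 only 1 to 2 are there at a start; the rules pass over those that are not, and their reading is None.
At some moment in a run one of driver1, driver2, driver3, driver4, phone1, phone2, phone3 may be knocked a few centimetres aside while the robot is not near it.
Once in a run the grip may slacken for a moment while it holds something.
It also fails if it takes over 210 s, if anything falls off the work surface, if the arm or the gripper's body presses on something with over 40 N, if the wrist force passes 120 N, or if a joint passes its speed limit or range.

ROBOT

A 6-joint arm with a two-finger parallel gripper is mounted at the origin on the work surface. World frame = base frame: x ahead of the robot, y to its left, z up, the work surface at z = 0. Lengths are in mm, angles in degrees, forces in N, time in s.
With the tool pointing down it reaches from about 300 to 850 mm from the base axis. Payload 4.2 kg.
Tool frame: the origin (TCP) lies between the finger pads; the fingertips stand 22 mm ahead of it and the grasp point (between the pads) lies 3 mm ahead of it (env.finger_overhang is the distance from the TCP to the fingertips, in mm); z points along the fingers, y is the line along which they close (so a half turn about z gives the same grasp; the last joint's range is limited). The gripper opens to 91 mm and grips with 3 to 60 N. Pads are 32 mm wide; open, the fingers measure 118 mm over their backs; the gripper's body (76 mm by 178 mm) begins 60 mm behind the grasp point.
Start: joints at [-68.01, 18.312, 89.639, -0, 72.044, -1.146], TCP at [225.93, -528.769, 235.976] pointing down, gripper open.
Joint ranges: [-177.97, 177.97], [-48.28, 115.42], [12.27, 149.76], [-77.06, 257.06], [2.81, 150.46], [-146.56, 146.56]. Speed limits (degrees/s): [147.25, 147.25, 180, 180, 180, 180].

INTERFACE

Orientations are given as [roll, pitch, yaw] about the fixed x, y, z axes, in that order (R = Rz(yaw) Ry(pitch) Rx(roll)).
In Python, from workcell import state, cams, ticket, look_for, outline_of, env gives the robot as it stands.
- The arm moves only by the tool servo_tool, never from a script. Its argument "steps" is a list of rows, each a list of 3 entries, a list of its own where there are three numbers: the closure in counts, from 0 (fully open) to 255 (shut), then the shift along the tool's x, y, z in mm, then the turn, a rotation vector about the tool's x, y, z in rad. A call has exactly 10 rows; each row shifts and turns the commanded pose from where the row before left it, along the tool's axes as they then stand; what a row does not reach is not made up. A row lasts 1/10 s, in which the tool goes at most 50 mm and 8.59 degrees, less where a joint would pass 70% of its speed; a pose out of reach is approached as far as the arm can. A call with a gripper value outside its range is refused whole. The fingers move at their own pace and stop on an object; "squeeze" is the grip in N (left out, the last holds). Time passes only in rows, so rows that do not move let the fingers close, or fill a call up. It gives the time, the measured TCP pose, the force, the opening and the grip force at its end, in the units of the state.
- state(): the state, without advancing time (a new reading comes with each control period).
- cams.grab_frame(name): name is "scene" or "top" or "wrist"; returns a dict with "color" (384x512x3 uint8, red, green, blue), "z_map" (384x512 float32, mm along the optical axis (not along the pixel's ray), 0 where there is no reading), "fovy" (degrees; the focal length in pixels is half the picture's height over the tangent of half this angle, whatever the lens; pixels are square), "cx", "cy" (the principal point, pixels), "eye" and "rotation" of the camera in the world; the wrist camera has in their place "tool_from_camera" (4x4, takes a point from camera to tool coordinates, whose origin is the TCP and whose axes are the flange's). Camera axes: x right, y up, looking along -z (the intrinsics and any distortion apply to the point x, -y, -z); pixel columns grow to the right and rows downward; lengths in mm; the calibration is good to about 2 mm. A picture is of the moment at which its call begins: read the wrist's pose just before it.
- ticket.job_done(): hands the job in; it is judged then, once.
Trained networks look in a picture, given as the dict that the camera call returned (one of the last four; its "shot" number tells which), for a name from the list of things; names that differ only in an ending like _2 or _b are one class to them, and where a whole thing is asked for, a point or a joint stands for the part that bears it (a point fixed in the world has none). Each returns a list of dicts, best first, with "confidence" (0 to 1); they miss things now and then, are a little off and sometimes report something else, mostly with a low value. They report only what shows in the picture. A call takes as long as a camera call.
- look_for(picture, thing): "at" ([column, row] in pixels, amid what is visible of it).
- outline_of(picture, thing): "pixels" (384x512 bool, what is visible of it) and "at" ([column, row] in pixels, amid what is visible of it).
The state is a dict: "time_s": time; "qpos": joint angles; "qvel": joint speeds; "effort": joint torques, N m; "ee_pos": TCP position; "ee_rot": TCP orientation; "force": force on the tool from outside, world axes, zero at the start; "torque": the same for the moment, N m; "gripper_width": finger opening in mm; "gripper_force": force on a finger pad.
Only numpy, scipy, OpenCV 4.12 (cv2) and the standard library are available. Lean on these libraries where they do the work, as an engineer would, in place of code of your own. Each camera call takes 0.05 s, during which the arm holds its last target. There are 200 camera calls.

## Working session

There is one attempt and no reset: what is moved stays moved. The work goes in short steps, Python scripts to look and compute and a tool call to move; the robot and the scene stay as the last step left them, time stands still between calls to the robot, and variables do not carry over. Pictures are saved under pics/ and viewed, at most 14 in all, crops included, and the job is handed in when it is done.

Besides the shell and the picture viewer there is one more tool, called after "Emit:" by a JSON object that holds its "name" and its "arguments". servo_tool: Moves the arm, as the interface text tells. Its arguments: {"type":"object","properties":{"steps":{"type":"array","items":{"type":"array"}},"squeeze":{"type":"number"}},"required":["steps"]}

```bash
mkdir -p pics; ls; cat > h.py <<'E'
import numpy as np, cv2
from workcell import state, cams, ticket, look_for, outline_of, env
from scipy.spatial.transform import Rotation as R
def save(p,n): cv2.imwrite('pics/'+n,p['color'][:,:,::-1])
def cloud(p,T=None):
    z=p['z_map']; h,w=z.shape; f=h/2/np.tan(np.radians(p['fovy']/2))
    v,u=np.mgrid[:h,:w]
    c=np.stack([(u-p['cx'])/f*z,-(v-p['cy'])/f*z,-z],-1)
    if 'eye' in p: W=c@np.array(p['rotation']).T+np.array(p['eye'])
    else:
        M=np.array(p['tool_from_camera']); t=c@M[:3,:3].T+M[:3,3]
        s=T; W=t@R.from_euler('xyz',s['ee_rot'],degrees=True).as_matrix().T+np.array(s['ee_pos'])
    W[z==0]=np.nan
    return W
E
python3 - <<'E'
from h import *
s=state();print(s)
for n in ('scene','top'):
    p=cams.grab_frame(n);save(p,n+'0.png');print({k:v for k,v in p.items() if k not in('color','z_map')})
E
```

```text
pics
{'time_s': 0.0, 'qpos': array([-6.80092686e+01,  1.83526863e+01,  8.97050209e+01, -2.20698290e-04,
        7.20421161e+01, -1.14596678e+00]), 'qvel': array([ 0.01746806, -0.10624467,  0.08163084, -0.01552521,  0.02686146,
       -0.00962952]), 'effort': array([ 1.00906240e-03, -4.12463343e+01, -2.31974959e+01,  7.28134881e-02,
        4.57231072e-02, -1.60373229e-04]), 'ee_pos': array([ 225.7651198 , -528.34053761,  235.11913632]), 'ee_rot': array([-1.79900193e+02, -1.78663460e-03,  2.31367649e+01]), 'force': array([-0.66636271,  0.22593939, -0.86773036]), 'torque': array([0.02302156, 0.02820534, 0.04234338]), 'gripper_force': 0.0, 'gripper_width': 91.07285115231872}
{'fovy': 44.334922485783736, 'cx': 248.5372806901007, 'cy': 196.02331956781066, 'eye': array([1173.32040357, -395.15162915, 1075.19198416]), 'rotation': array([34.69711634,  0.76074333, 56.3321491 ]), 'shot': 1}
{'fovy': 54.613350869438534, 'cx': 254.8861643108528, 'cy': 180.45842223515072, 'eye': array([555.40544062, -14.00556313, 867.06908375]), 'rotation': array([  0.83594643,  -0.15116872, -90.29163105]), 'shot': 2}
```

```bash
sed -i "s/np.array(p\['rotation'\]).T/R.from_euler('xyz',p['rotation'],degrees=True).as_matrix().T/" h.py
cat >> h.py <<'E'
def ax(W,m):
    P=W[m]; P=P[~np.isnan(P).any(1)]; c=np.median(P,0)
    if len(P)<5: return c,0,0,0
    r=cv2.minAreaRect(P[:,:2].astype(np.float32))
    b=cv2.boxPoints(r); e=[b[1]-b[0],b[2]-b[1]]; e=max(e,key=np.linalg.norm)
    return np.r_[r[0],c[2]],max(r[1]),min(r[1]),np.degrees(np.arctan2(e[1],e[0]))
E
python3 - <<'E'
from h import *
p=cams.grab_frame('top');W=cloud(p)
for n in ['driver1_grip','phone1_mid','phone2_mid','phone3_mid','spudger','screw_tin','tool_unit_drawer0_handle','phone_unit_drawer0_handle','tool_unit_drawer0','phone_unit_drawer0','mat']:
    for d in outline_of(p,n)[:5]:
        c,a,b,t=ax(W,d['pixels']); print(n,round(d['confidence'],2),np.round(d['at']),np.round(c),round(a),round(b),round(t,1))
E
```

```text
driver1_grip 0.68 [237. 104.] [743.  20.  22.] 68 62 -1.1
driver1_grip 0.5 [288. 240.] [428. -83.  17.] 77 19 -73.8
driver1_grip 0.3 [250. 176.] [591.   1.   4.] 401 292 -0.3
phone1_mid 0.18 [237. 106.] [740.  21.  22.] 63 62 61.7
phone3_mid 0.61 [216. 171.] [591.  70.  20.] 105 46 -86.0
phone3_mid 0.47 [271. 137.] [664. -62.  17.] 112 15 74.3
spudger 0.57 [214. 207.] [511.  76.   9.] 107 15 86.0
screw_tin 0.79 [239. 104.] [740.  20.  22.] 62 61 -89.4
screw_tin 0.55 [252. 174.] [592.   1.   4.] 406 296 0.2
screw_tin 0.43 [385. 185.] [ 540. -305.   81.] 243 61 89.7
screw_tin 0.25 [285. 240.] [428. -82.  17.] 74 16 -74.6
tool_unit_drawer0_handle 0.86 [ 99. 184.] [544. 326.  80.] 244 68 84.4
tool_unit_drawer0_handle 0.16 [211. 205.] [513.  76.   9.] 106 17 89.9
phone_unit_drawer0_handle 0.82 [380. 184.] [ 542. -291.   82.] 214 54 89.6
tool_unit_drawer0 0.84 [104. 188.] [543. 334.  75.] 262 70 86.6
tool_unit_drawer0 0.37 [252. 173.] [590.   1.   4.] 405 291 -0.3
phone_unit_drawer0 0.71 [218. 172.] [592.  70.  20.] 103 48 -86.1
phone_unit_drawer0 0.65 [383. 186.] [ 540. -290.   81.] 213 61 89.7
mat 0.82 [251. 176.] [591.   2.   4.] 408 294 -0.5
```

View pics/top0.png

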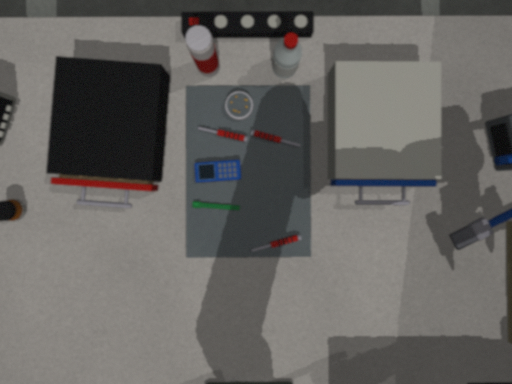

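View pics/scene0.png

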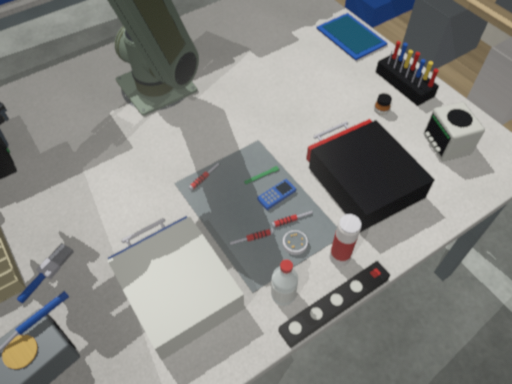

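```bash
cat >> h.py <<'E'
def red(p):
    h=cv2.cvtColor(p['color'],cv2.COLOR_RGB2HSV); return (h[...,1]>130)&(h[...,2]>50)&((h[...,0]<10)|(h[...,0]>170))
def drivers(p,W,box=(390,790,-145,150)):
    m=red(p)&(W[...,0]>box[0])&(W[...,0]<box[1])&(W[...,1]>box[2])&(W[...,1]<box[3])&(W[...,2]<45)
    n,l,st,_=cv2.connectedComponentsWithStats(cv2.morphologyEx(m.astype(np.uint8),cv2.MORPH_CLOSE,np.ones((5,5))))
    return [(ax(W,l==i),st[i]) for i in range(1,n) if st[i,4]>25]
E
python3 - <<'E'
from h import *
p=cams.grab_frame('top');W=cloud(p)
for a,st in drivers(p,W): print(np.round(a[0]),np.round(a[1:]),st)
v,u=np.mgrid[:384,:512]
for nm,u0,u1,v0,v1 in(('tool',70,140,191,212),('phone',350,415,189,210)):
    m=(u>u0)&(u<u1)&(v>v0)&(v<v1)&(W[...,2]>30)
    c,a,b,t=ax(W,m);print(nm,'handle',m.sum(),np.round(c),round(a),round(b),round(t,1))
    P=W[m]; print(np.percentile(P,[5,50,95],axis=0).round())
    q=np.array([l for l in P if 50<l[2]<70]); 
for nm,u0,u1 in(('tool',40,180),('phone',325,450)):
    m=(u>u0)&(u<u1)&(v<195)&(v>40)&(W[...,2]>88)&(W[...,2]<102)
    print(nm,'top',[np.round(x,1) for x in ax(W,m)], )
    m=(u>u0)&(u<u1)&(v<195)&(v>40)&(W[...,2]>40)&(W[...,2]<88)
    print(nm,'front',[np.round(x,1) for x in ax(W,m)], )
import sys
np.set_printoptions(linewidth=220)
print(W[180:210,100,:].round()[:, [0,2]].T); print(W[180:210,382,:].round()[:, [0,2]].T)
E
```

```text
[673.  40.  17.] [61. 14. 76.] [217 130  27  11 152]
[669. -45.  17.] [60. 12. 74.] [254 131  27  11 142]
[430. -82.  17.] [ 60.  13. -74.] [271 235  27  12 146]
tool handle 350 [528. 312.  62.] 118 33 89.7
[[513. 260.  58.]
 [520. 309.  62.]
 [540. 362.  65.]]
phone handle 354 [ 530. -291.   62.] 121 30 89.7
[[ 515. -342.   58.]
 [ 521. -289.   62.]
 [ 541. -238.   65.]]
tool top [array([698. , 298.9,  95.8]), np.float64(245.5), np.float64(222.1), np.float32(-4.4)]
tool front [array([630.2, 240.3,  77.4]), np.float64(342.1), np.float64(169.0), np.float32(-44.9)]
phone top [array([ 692.7, -293.1,   95.4]), np.float64(245.5), np.float64(221.5), np.float32(-0.5)]
phone front [array([ 632.5, -231.7,   81.1]), np.float64(338.0), np.float64(171.4), np.float32(41.3)]
[[570. 567. 565.  nan 561. 559. 557. 555. 552. 550. 548. 545. 543. 541. 538. 536. 534. 531. 529. 527. 524. 524. 522. 520. 518. 516. 511. 508. 506. 504.]
 [ 73.  82.  84.  nan  83.  81.  86.  85.   3.   2.   5.   2.   0.   1.  -1.   3.   1.   1.   2.   2.   1.  59.  62.  63.  63.  62.   2.   1.   1.   1.]]
[[566. 564. 562. 560. 558. 556. 554. 551. 549. 547. 544. 542. 540. 537. 535. 533. 530. 528. 526. 523. 523. 521. 519. 517. 515. 509. 507. 505. 502. 500.]
 [ 83.  82.  83.  84.  82.  82.  -2.   1.   1.  -1.  -1.  -1.  -0.   3.   0.   1.   1.   1.  -3.   1.  63.  63.  63.  62.  61.   3.  -3.  -0.  -1.   1.]]
```

Emit:
{"name": "servo_tool", "arguments": {"steps": [[150,[0,0,0],[0,0,-0.109]],[150,[0,0,0],[0,0,-0.109]],[150,[0,0,0],[0,0,-0.109]],[150,[0,0,0],[0,0,-0.109]],[150,[0,0,0],[0,0,-0.109]],[150,[0,0,0],[0,0,-0.109]],[150,[0,0,0],[0,0,-0.109]],[150,[0,0,0],[0,0,-0.109]],[150,[0,0,0],[0,0,-0.109]],[150,[0,0,0],[0,0,-0.109]]]}}

```text
time_s: 1.75
ee_pos: [225.9, -528.7, 236.0]
ee_rot: [180.0, 0.0, 85.8]
force: [-0.4, 0.6, -0.1]
gripper_width: 37.5
gripper_force: 0.0
```

Emit:
{"name": "servo_tool", "arguments": {"steps": [[150,[43,11,0],[0,0,0]],[150,[43,11,0],[0,0,0]],[150,[43,11,0],[0,0,0]],[150,[43,11,0],[0,0,0]],[150,[43,11,0],[0,0,0]],[150,[43,11,0],[0,0,0]],[150,[43,11,0],[0,0,0]],[150,[43,11,0],[0,0,0]],[150,[43,11,0],[0,0,0]],[150,[43,11,0],[0,0,0]]]}}

```text
time_s: 2.75
ee_pos: [368.9, -106.8, 236.3]
ee_rot: [179.9, 0.0, 85.6]
force: [1.0, -0.3, -0.5]
gripper_width: 37.8
gripper_force: 0.0
```

Emit:
{"name": "servo_tool", "arguments": {"steps": [[150,[43,11,0],[0,0,0]],[150,[43,11,0],[0,0,0]],[150,[43,11,0],[0,0,0]],[150,[43,11,0],[0,0,0]],[150,[43,11,0],[0,0,0]],[150,[43,11,0],[0,0,0]],[150,[43,11,0],[0,0,0]],[150,[43,11,0],[0,0,0]],[150,[43,11,0],[0,0,0]],[150,[0,0,0],[0,0,0]]]}}

```text
time_s: 3.75
ee_pos: [498.6, 274.4, 235.3]
ee_rot: [179.9, -0.1, 85.8]
force: [-1.3, -1.0, -0.5]
gripper_width: 37.4
gripper_force: 0.0
```

```bash
cat >> h.py <<'E'
def go(x,y,z,yaw,s=None):
    """turn about tool z (rad) to reach yaw, then shift in the turned tool axes"""
    s=s or state(); y0=s['ee_rot'][2]; d=(yaw-y0+180)%360-180
    c,q=np.cos(np.radians(yaw)),np.sin(np.radians(yaw)); e=np.array([x,y,z])-s['ee_pos']
    print('turn z %.3f rad (yaw %.1f->%.1f)  shift x %.1f y %.1f z %.1f'%(-np.radians(d),y0,yaw,e[0]*c+e[1]*q,e[0]*q-e[1]*c,-e[2]))
E
python3 - <<'E'
from h import *
s=state();p=cams.grab_frame('wrist');save(p,'w1.png');W=cloud(p,s)
print(s['ee_pos'],s['ee_rot'],p['tool_from_camera'])
m=(W[...,2]>48)&(W[...,2]<70)&(W[...,0]>470)&(W[...,0]<545)
# bar only: drop posts
P=W[m];print(len(P),np.percentile(P,[2,50,98],axis=0).round(1))
print([np.round(x,1) for x in ax(W,m)])
Q=P[P[:,2]>60]; f=np.polyfit(Q[:,1],Q[:,0],1);print(f,np.polyval(f,311))
E
```

```text
[498.55231665 274.35991511 235.27498937] [ 1.79943172e+02 -1.31393131e-01  8.58227504e+01] [[ 5.37436070e-04  9.65268496e-01  2.61259337e-01  7.40997937e+01]
 [ 9.99999767e-01 -6.28819660e-04  2.66187093e-04 -4.14345361e-01]
 [ 4.21227023e-04  2.61259133e-01 -9.65268609e-01 -1.49634846e+02]
 [ 0.00000000e+00  0.00000000e+00  0.00000000e+00  1.00000000e+00]]
1650 [[509.6 259.2  58.7]
 [518.9 317.2  62. ]
 [543.  369.7  64.2]]
[array([529.7, 312.9,  62. ]), np.float64(118.9), np.float64(36.2), np.float32(86.2)]
[5.23406576e-02 5.04262210e+02] 520.5401550017909
```

View pics/w1.png

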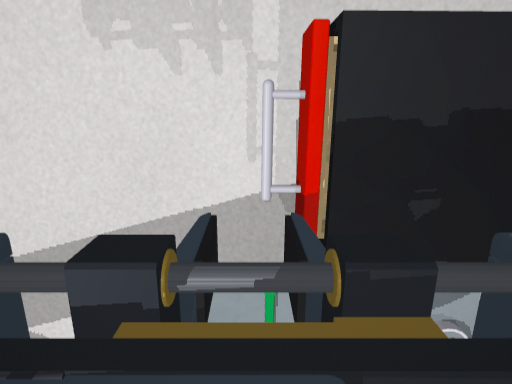

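Emit:
{"name": "servo_tool", "arguments": {"steps": [[175,[20,8.5,0],[0,0,0]],[175,[21,8.5,0],[0,0,0]],[175,[0,0,30],[0,0,0]],[175,[0,0,30],[0,0,0]],[175,[0,0,30],[0,0,0]],[175,[0,0,30],[0,0,0]],[175,[0,0,24],[0,0,0]],[175,[0,0,15],[0,0,0]],[175,[0,0,15],[0,0,0]],[175,[0,0,0],[0,0,0]]]}}

```text
time_s: 4.8
ee_pos: [515.7, 307.2, 60.2]
ee_rot: [-179.8, 0.2, 85.5]
force: [-1.0, 0.3, -0.8]
gripper_width: 28.5
gripper_force: 0.0
```

Emit:
{"name": "servo_tool", "arguments": {"steps": [[255,[0,0,0],[0,0,0]],[255,[0,0,0],[0,0,0]],[255,[0,0,0],[0,0,0]],[255,[0,0,0],[0,0,0]],[255,[0,0,0],[0,0,0]],[255,[0,0,0],[0,0,0]],[255,[0,0,0],[0,0,0]],[255,[0,0,0],[0,0,0]],[255,[0,0,0],[0,0,0]],[255,[0,0,0],[0,0,0]]], "squeeze": 25}}

```text
time_s: 5.8
ee_pos: [517.8, 309.3, 63.1]
ee_rot: [179.9, -0.0, 85.6]
force: [-0.8, -2.0, 6.1]
gripper_width: 10.3
gripper_force: 25.0
```

Emit:
{"name": "servo_tool", "arguments": {"steps": [[255,[0,-8,0],[0,0,0]],[255,[0,-16,0],[0,0,0]],[255,[0,-20,0],[0,0,0]],[255,[0,-20,0],[0,0,0]],[255,[0,-20,0],[0,0,0]],[255,[0,-20,0],[0,0,0]],[255,[0,-20,0],[0,0,0]],[255,[0,-20,0],[0,0,0]],[255,[0,-16,0],[0,0,0]],[255,[0,-8,0],[0,0,0]]]}}

```text
time_s: 6.8
ee_pos: [349.1, 322.7, 63.0]
ee_rot: [179.9, -0.1, 85.6]
force: [0.5, -1.9, 6.5]
gripper_width: 10.2
gripper_force: 25.0
```

Emit:
{"name": "servo_tool", "arguments": {"steps": [[175,[0,0,0],[0,0,0]],[175,[0,0,0],[0,0,0]],[175,[0,0,0],[0,0,0]],[175,[0,0,-20],[0,0,0]],[175,[0,0,-40],[0,0,0]],[175,[0,0,-45],[0,0,0]],[150,[-45,0,-45],[0,0,0]],[150,[-45,0,0],[0,0,0]],[150,[-45,0,0],[0,0,0]],[150,[0,0,0],[0,0,0]]]}}

```text
time_s: 7.8
ee_pos: [338.8, 193.1, 202.1]
ee_rot: [-179.9, 0.1, 85.3]
force: [0.5, 0.2, 0.3]
gripper_width: 37.4
gripper_force: 0.0
```

```bash
python3 - <<'E'
from h import *
s=state();p=cams.grab_frame('top');save(p,'t2.png');W=cloud(p)
print(s['ee_pos'],s['ee_rot'])
for a,st in drivers(p,W): print(np.round(a[0]),np.round(a[1:]),st)
go(430,-82,150,106,s)
go(673,40,150,76,s)
E
```

```text
[338.77797824 193.10332511 202.10600303] [-1.79931910e+02  1.40997957e-01  8.53303175e+01]
[673.  40.  17.] [60. 14. 76.] [217 130  27  11 164]
[669. -45.  17.] [61. 14. 74.] [254 130  27  13 157]
[430. -81.  18.] [ 61.  13. -74.] [271 235  27  12 152]
turn z -0.361 rad (yaw 85.3->106.0)  shift x -289.6 y 11.9 z 52.1
turn z 0.163 rad (yaw 85.3->76.0)  shift x -67.7 y 361.3 z 52.1
```

View pics/t2.png

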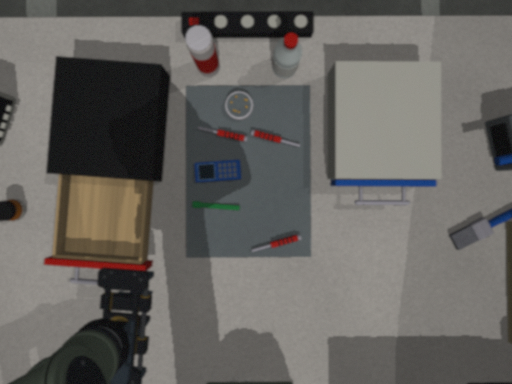

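Emit:
{"name": "servo_tool", "arguments": {"steps": [[150,[0,0,0],[0,0,-0.09]],[150,[0,0,0],[0,0,-0.09]],[150,[0,0,0],[0,0,-0.09]],[150,[0,0,0],[0,0,-0.091]],[150,[-40,2,8],[0,0,0]],[150,[-49,2,8],[0,0,0]],[150,[-49,2,9],[0,0,0]],[150,[-49,2,9],[0,0,0]],[150,[-49,2,9],[0,0,0]],[150,[-49,2,9],[0,0,0]]]}}

```text
time_s: 8.85
ee_pos: [432.9, -74.5, 149.7]
ee_rot: [180.0, -0.0, 106.3]
force: [1.4, 0.4, -0.3]
gripper_width: 37.5
gripper_force: 0.0
```

Emit:
{"name": "servo_tool", "arguments": {"steps": [[150,[-5,0,0],[0,0,0]],[150,[0,0,0],[0,0,0]],[150,[0,0,0],[0,0,0]],[150,[0,0,0],[0,0,0]],[150,[0,0,0],[0,0,0]],[150,[0,0,0],[0,0,0]],[150,[0,0,0],[0,0,0]],[150,[0,0,0],[0,0,0]],[150,[0,0,0],[0,0,0]],[150,[0,0,0],[0,0,0]]]}}

```text
time_s: 9.85
ee_pos: [432.9, -77.8, 150.3]
ee_rot: [180.0, 0.0, 106.3]
force: [-0.4, -0.6, 0.8]
gripper_width: 37.5
gripper_force: 0.0
```

```bash
python3 - <<'E'
from h import *
s=state();p=cams.grab_frame('wrist');W=cloud(p,s);save(p,'w3.png')
for a,st in drivers(p,W): print(np.round(a[0]),np.round(a[1:]),st)
go(430,-82,27.5,106,s)
E
```

```text
[427. -81.  18.] [ 65.  13. -74.] [ 237  157   15   71 1032]
[673. -48.  15.] [59. 29. 74.] [470 197  42  60 931]
turn z 0.005 rad (yaw 106.3->106.0)  shift x -3.2 y -3.9 z 122.8
```

Emit:
{"name": "servo_tool", "arguments": {"steps": [[150,[-3,-5,0],[0,0,0]],[150,[0,0,30],[0,0,0]],[150,[0,0,30],[0,0,0]],[150,[0,0,30],[0,0,0]],[150,[0,0,20],[0,0,0]],[150,[0,0,12],[0,0,0]],[150,[0,0,0],[0,0,0]],[255,[0,0,0],[0,0,0]],[255,[0,0,0],[0,0,0]],[255,[0,0,0],[0,0,0]]]}}

```text
time_s: 10.9
ee_pos: [429.5, -82.3, 29.1]
ee_rot: [179.9, 0.1, 106.3]
force: [0.2, 0.4, -0.4]
gripper_width: 16.2
gripper_force: 0.1
```

Emit:
{"name": "servo_tool", "arguments": {"steps": [[255,[0,0,0],[0,0,0]],[255,[0,0,0],[0,0,0]],[255,[0,0,0],[0,0,0]],[255,[0,0,0],[0,0,0]],[255,[0,0,-10],[0,0,0]],[255,[0,0,-30],[0,0,0]],[255,[0,0,-30],[0,0,0]],[255,[0,0,-40],[0,0,0]],[255,[0,0,-40],[0,0,0]],[255,[0,0,0],[0,0,0]]]}}

```text
time_s: 11.9
ee_pos: [432.1, -82.7, 183.8]
ee_rot: [179.4, 0.3, 106.3]
force: [-0.2, 0.2, -0.4]
gripper_width: 13.5
gripper_force: 25.0
```

```bash
python3 - <<'E'
from h import *
p=cams.grab_frame('top');W=cloud(p)
for a,st in drivers(p,W): print(np.round(a[0]),np.round(a[1:]),st)
v,u=np.mgrid[:384,:512]
# drawer: floor (z 25-40), red front top
m=(u>40)&(u<170)&(v>180)&(v<275)&(W[...,2]>26)&(W[...,2]<38);print('floor',[np.round(x,1) for x in ax(W,cv2.erode(m.astype(np.uint8),np.ones((3,3)))>0)])
m=(u>40)&(u<170)&(v>180)&(v<300)&red(p);print('front',[np.round(x,1) for x in ax(W,m)])
E
```

```text
[673.  39.  17.] [61. 13. 76.] [217 130  27  11 139]
[669. -45.  17.] [61. 13. 74.] [254 131  27  12 144]
floor [array([489.3, 322.5,  32.8]), np.float64(165.3), np.float64(164.9), np.float32(-4.5)]
front [array([392.6, 320.6,  83. ]), np.float64(211.1), np.float64(14.0), np.float32(85.5)]
```

Emit:
{"name": "servo_tool", "arguments": {"steps": [[255,[0,0,0],[0,0,0.091]],[255,[0,0,0],[0,0,0.091]],[255,[0,0,0],[0,0,0.091]],[255,[0,0,0],[0,0,0.09]],[255,[20,-2,0],[0,0,0]],[255,[40,-3,0],[0,0,0]],[255,[45,-4,0],[0,0,0]],[255,[45,-4,0],[0,0,0]],[255,[45,-4,0],[0,0,0]],[255,[45,-4,0],[0,0,0]]]}}

```text
time_s: 12.95
ee_pos: [425.5, 160.2, 176.9]
ee_rot: [-179.8, 0.1, 85.5]
force: [1.2, 0.4, -0.3]
gripper_width: 14.2
gripper_force: 25.0
```

Emit:
{"name": "servo_tool", "arguments": {"steps": [[255,[45,-4,0],[0,0,0]],[255,[45,-4,0],[0,0,0]],[255,[30,-2,0],[0,0,0]],[255,[16,0,0],[0,0,0]],[255,[0,0,30],[0,0,0]],[255,[0,0,35],[0,0,0]],[255,[0,0,30],[0,0,0]],[255,[0,0,20],[0,0,0]],[255,[0,0,6],[0,0,0]],[255,[0,0,0],[0,0,0]]]}}

```text
time_s: 13.95
ee_pos: [427.7, 293.8, 57.0]
ee_rot: [-180.0, 0.1, 85.4]
force: [0.5, -0.8, 2.3]
gripper_width: 13.7
gripper_force: 25.0
```

Emit:
{"name": "servo_tool", "arguments": {"steps": [[175,[0,0,0],[0,0,0]],[175,[0,0,0],[0,0,0]],[175,[0,0,0],[0,0,0]],[175,[0,0,-30],[0,0,0]],[175,[0,0,-40],[0,0,0]],[175,[0,0,-40],[0,0,0.082]],[175,[0,0,0],[0,0,0.082]],[175,[-20,32,0],[0,0,0]],[175,[-24,38,0],[0,0,0]],[175,[-24,38,0],[0,0,0]]]}}

```text
time_s: 14.95
ee_pos: [516.6, 202.5, 167.4]
ee_rot: [-180.0, -0.0, 76.2]
force: [-0.1, 0.2, 0.2]
gripper_width: 28.6
gripper_force: 0.0
```

Emit:
{"name": "servo_tool", "arguments": {"steps": [[175,[-24,38,0],[0,0,0]],[175,[-24,38,0],[0,0,0]],[175,[-24,38,0],[0,0,0]],[175,[-24,38,0],[0,0,0]],[175,[-24,38,0],[0,0,0]],[175,[0,0,20],[0,0,0]],[175,[0,0,0],[0,0,0]],[175,[0,0,0],[0,0,0]],[175,[0,0,0],[0,0,0]],[175,[0,0,0],[0,0,0]]]}}

```text
time_s: 15.95
ee_pos: [671.7, 41.9, 148.4]
ee_rot: [179.9, -0.0, 76.1]
force: [0.1, -0.6, 0.1]
gripper_width: 28.6
gripper_force: 0.0
```

```bash
cat > look.py <<'E'
from h import *
import sys
s=state();p=cams.grab_frame('wrist');W=cloud(p,s);save(p,'w_%d.png'%p['shot'])
for a,st in drivers(p,W): print('w',np.round(a[0]),np.round(a[1:]),st)
p=cams.grab_frame('top');W=cloud(p);save(p,'t_%d.png'%p['shot'])
for a,st in drivers(p,W,(380,790,-145,410)): print('t',np.round(a[0]),np.round(a[1:]),st)
for a in sys.argv[1:]: go(*map(float,a.split(',')),s)
E
python3 look.py 673,39,27.5,76
```

```text
w [672.  40.  18.] [65. 14. 77.] [ 244  158   16   70 1076]
w [674. -19.  18.] [13. 12. 78.] [262 246  14  15 177]
w [661. -71.  18.] [26. 13. 80.] [261 292  14  15 198]
t [668. -50.  17.] [51. 14. 74.] [259 132  22  11 127]
t [426. 297.  44.] [49. 13. 89.] [102 242  25   7  39]
turn z 0.003 rad (yaw 76.1->76.0)  shift x -2.5 y 2.0 z 120.9
```

Emit:
{"name": "servo_tool", "arguments": {"steps": [[175,[-2,1,0],[0,0,0]],[175,[0,0,30],[0,0,0]],[175,[0,0,30],[0,0,0]],[175,[0,0,30],[0,0,0]],[175,[0,0,20],[0,0,0]],[175,[0,0,11],[0,0,0]],[175,[0,0,0],[0,0,0]],[255,[0,0,0],[0,0,0]],[255,[0,0,0],[0,0,0]],[255,[0,0,0],[0,0,0]]]}}

```text
time_s: 17.05
ee_pos: [672.6, 38.9, 26.9]
ee_rot: [179.9, -0.0, 76.1]
force: [0.2, 0.1, 2.3]
gripper_width: 13.8
gripper_force: 25.0
```

Emit:
{"name": "servo_tool", "arguments": {"steps": [[255,[0,0,0],[0,0,0]],[255,[0,0,0],[0,0,0]],[255,[0,0,0],[0,0,0]],[255,[0,0,-10],[0,0,0]],[255,[0,0,-30],[0,0,0]],[255,[0,0,-30],[0,0,0]],[255,[0,0,-40],[0,0,0]],[255,[0,0,-40],[0,0,0]],[255,[0,0,0],[0,0,-0.082]],[255,[0,0,0],[0,0,-0.082]]]}}

```text
time_s: 18.05
ee_pos: [672.7, 38.9, 178.7]
ee_rot: [179.8, -0.0, 85.7]
force: [-0.4, -0.7, -1.2]
gripper_width: 13.8
gripper_force: 25.0
```

```bash
python3 look.py 471,291.3,58,85.5
```

```text
t [667. -55.  17.] [42. 14. 74.] [263 133  18  10 104]
t [427. 297.  46.] [53. 13. 89.] [101 242  25   7 111]
turn z 0.003 rad (yaw 85.7->85.5)  shift x 235.8 y -220.8 z 120.7
```

Emit:
{"name": "servo_tool", "arguments": {"steps": [[255,[15,-14,0],[0,0,0]],[255,[30,-28,0],[0,0,0]],[255,[30,-28,0],[0,0,0]],[255,[30,-28,0],[0,0,0]],[255,[30,-28,0],[0,0,0]],[255,[30,-28,0],[0,0,0]],[255,[30,-28,0],[0,0,0]],[255,[26,-25,0],[0,0,0]],[255,[15,-14,0],[0,0,0]],[255,[0,0,0],[0,0,0]]]}}

```text
time_s: 19.15
ee_pos: [468.6, 293.2, 176.1]
ee_rot: [-179.9, 0.0, 85.6]
force: [0.6, -1.0, -0.6]
gripper_width: 13.5
gripper_force: 25.0
```

Emit:
{"name": "servo_tool", "arguments": {"steps": [[255,[0,0,30],[0,0,0]],[255,[0,0,35],[0,0,0]],[255,[0,0,30],[0,0,0]],[255,[0,0,20],[0,0,0]],[255,[0,0,5],[0,0,0]],[255,[0,0,0],[0,0,0]],[175,[0,0,0],[0,0,0]],[175,[0,0,0],[0,0,0]],[175,[0,0,0],[0,0,0]],[175,[0,0,0],[0,0,0]]]}}

```text
time_s: 20.15
ee_pos: [470.6, 291.5, 56.4]
ee_rot: [180.0, -0.0, 85.5]
force: [-0.7, 0.1, 0.2]
gripper_width: 28.4
gripper_force: 0.0
```

Emit:
{"name": "servo_tool", "arguments": {"steps": [[175,[0,0,-30],[0,0,0]],[175,[0,0,-40],[0,0,0]],[175,[0,0,-40],[0,0,0.1]],[175,[0,0,0],[0,0,0.1]],[175,[-42,23,0],[0,0,0]],[175,[-42,23,0],[0,0,0]],[175,[-42,23,0],[0,0,0]],[175,[-42,23,0],[0,0,0]],[175,[-42,23,0],[0,0,0]],[175,[0,0,0],[0,0,0]]]}}

```text
time_s: 21.15
ee_pos: [524.2, 53.2, 166.4]
ee_rot: [179.9, 0.1, 73.7]
force: [0.2, 0.2, -0.4]
gripper_width: 28.9
gripper_force: 0.0
```

```bash
python3 look.py 669,-46,150,74
```

```text
w [672. -41.  17.] [56. 22. 75.] [405 207  23  55 905]
t [670. -45.  17.] [61. 13. 74.] [254 130  27  13 156]
t [476. 312.  46.] [ 14.  13. -81.] [103 220   8   7  40]
t [412. 317.  46.] [ 34.  14. -89.] [ 96 249  16   7  97]
turn z -0.006 rad (yaw 73.7->74.0)  shift x -55.5 y 166.5 z 16.4
```

Emit:
{"name": "servo_tool", "arguments": {"steps": [[175,[-12,34,4],[0,0,0]],[175,[-12,34,4],[0,0,0]],[175,[-12,34,4],[0,0,0]],[175,[-12,34,4],[0,0,0]],[175,[-8,30,0],[0,0,0]],[175,[0,0,0],[0,0,0]],[175,[0,0,0],[0,0,0]],[175,[0,0,0],[0,0,0]],[175,[0,0,0],[0,0,0]],[175,[0,0,0],[0,0,0]]]}}

```text
time_s: 22.25
ee_pos: [666.8, -40.7, 150.7]
ee_rot: [180.0, -0.0, 74.1]
force: [1.1, 0.2, -0.4]
gripper_width: 28.8
gripper_force: 0.0
```

```bash
python3 look.py 669,-46,27.5,74; ls pics|tail -5
```

```text
w [668. -46.  18.] [68. 14. 75.] [ 246  160   16   69 1026]
t [474. 304.  46.] [35. 14. 86.] [102 220  17   8  43]
t [471. 271.  46.] [19. 14. 88.] [121 222   9   7  47]
t [410. 305.  46.] [58. 14. 86.] [ 97 248  26   9 123]
turn z 0.001 rad (yaw 74.1->74.0)  shift x -4.5 y 3.6 z 123.2
w3.png
w_11.png
w_13.png
w_15.png
w_9.png
```

Emit:
{"name": "servo_tool", "arguments": {"steps": [[175,[-4.5,3,0],[0,0,0]],[175,[0,0,30],[0,0,0]],[175,[0,0,30],[0,0,0]],[175,[0,0,30],[0,0,0]],[175,[0,0,20],[0,0,0]],[175,[0,0,13],[0,0,0]],[175,[0,0,0],[0,0,0]],[255,[0,0,0],[0,0,0]],[255,[0,0,0],[0,0,0]],[255,[0,0,0],[0,0,0]]]}}

```text
time_s: 23.35
ee_pos: [669.5, -46.9, 27.9]
ee_rot: [179.9, -0.0, 74.0]
force: [0.1, 0.3, 0.6]
gripper_width: 13.4
gripper_force: 25.0
```

Emit:
{"name": "servo_tool", "arguments": {"steps": [[255,[0,0,0],[0,0,0]],[255,[0,0,0],[0,0,0]],[255,[0,0,0],[0,0,0]],[255,[0,0,-10],[0,0,0]],[255,[0,0,-30],[0,0,0]],[255,[0,0,-30],[0,0,0]],[255,[0,0,-40],[0,0,0]],[255,[0,0,-40],[0,0,0]],[255,[0,0,0],[0,0,-0.1]],[255,[0,0,0],[0,0,-0.1]]]}}

```text
time_s: 24.35
ee_pos: [669.5, -46.6, 179.8]
ee_rot: [179.8, -0.0, 85.7]
force: [-0.1, 0.6, -1.4]
gripper_width: 13.6
gripper_force: 25.0
```

```bash
python3 look.py 514.4,334,58,85.5
```

```text
t [475. 316.  46.] [13. 10. -7.] [102 220   6   7  27]
t [472. 280.  46.] [39. 14. 84.] [112 221  18   8  80]
t [411. 305.  46.] [60. 15. 87.] [ 96 248  27   9 131]
turn z 0.004 rad (yaw 85.7->85.5)  shift x 367.2 y -184.5 z 121.8
```

Emit:
{"name": "servo_tool", "arguments": {"steps": [[255,[22,-11,0],[0,0,0]],[255,[40,-20,0],[0,0,0]],[255,[40,-20,0],[0,0,0]],[255,[40,-20,0],[0,0,0]],[255,[40,-20,0],[0,0,0]],[255,[40,-20,0],[0,0,0]],[255,[40,-20,0],[0,0,0]],[255,[40,-20,0],[0,0,0]],[255,[40,-20,0],[0,0,0]],[255,[25,-13,0],[0,0,0]]]}}

```text
time_s: 25.45
ee_pos: [512.8, 336.3, 177.1]
ee_rot: [-179.9, -0.0, 85.4]
force: [0.4, -0.7, -0.5]
gripper_width: 13.7
gripper_force: 25.0
```

Emit:
{"name": "servo_tool", "arguments": {"steps": [[255,[0,0,0],[0,0,0]],[255,[0,0,30],[0,0,0]],[255,[0,0,35],[0,0,0]],[255,[0,0,30],[0,0,0]],[255,[0,0,20],[0,0,0]],[255,[0,0,6],[0,0,0]],[175,[0,0,0],[0,0,0]],[175,[0,0,0],[0,0,0]],[175,[0,0,0],[0,0,0]],[175,[0,0,0],[0,0,0]]]}}

```text
time_s: 26.45
ee_pos: [514.7, 333.5, 56.4]
ee_rot: [180.0, -0.0, 85.4]
force: [-0.0, 0.1, 0.2]
gripper_width: 28.9
gripper_force: 0.0
```

Emit:
{"name": "servo_tool", "arguments": {"steps": [[175,[0,0,-30],[0,0,0]],[175,[0,0,-40],[0,0,0]],[175,[0,0,-40],[0,0,0]],[175,[-40,0,0],[0,0,0]],[175,[-45,0,0],[0,0,0]],[175,[-45,0,0],[0,0,0]],[175,[-45,0,0],[0,0,0]],[175,[-45,0,0],[0,0,0]],[175,[0,0,0],[0,0,0]],[175,[0,0,0],[0,0,0]]]}}

```text
time_s: 27.45
ee_pos: [497.4, 113.8, 166.6]
ee_rot: [180.0, -0.0, 85.3]
force: [-1.0, -0.6, -0.1]
gripper_width: 28.7
gripper_force: 0.0
```

```bash
python3 look.py 346,322,61,85.6; ls -t pics|head -2; python3 - <<'E'
from h import *
p=cams.grab_frame('top');W=cloud(p);save(p,'t30.png');v,u=np.mgrid[:384,:512]
m=(u>40)&(u<170)&(v>260)&(v<300)&(W[...,2]>52)&(W[...,2]<70);P=W[m];print(np.percentile(P,[2,50,98],axis=0).round(1));print([np.round(x,1) for x in ax(W,m)])
E
```

```text
t [516. 331.  47.] [59. 14. 86.] [ 84 201  29   8 156]
turn z -0.005 rad (yaw 85.3->85.6)  shift x 196.0 y -166.9 z 105.6
t_20.png
w_19.png
[[342.  266.3  57.2]
 [344.7 275.2  62.7]
 [348.4 293.6  65.4]]
[array([344.4, 280.7,  62.7]), np.float64(29.5), np.float64(7.7), np.float32(-88.8)]
```

View pics/t30.png

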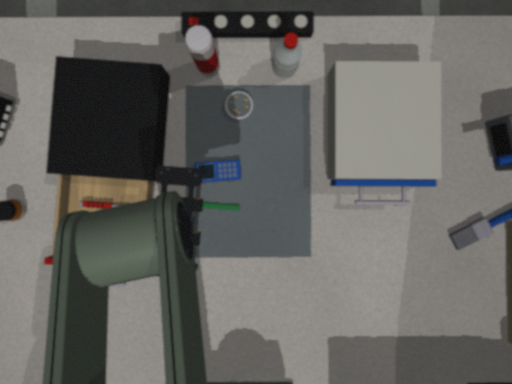

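Emit:
{"name": "servo_tool", "arguments": {"steps": [[175,[0,-24,0],[0,0,0]],[175,[0,-35,0],[0,0,0]],[175,[5,-36,0],[0,0,0]],[175,[20,-36,0],[0,0,0]],[175,[35,-36,0],[0,0,0]],[175,[40,0,0],[0,0,0]],[175,[40,0,0],[0,0,0]],[175,[0,0,0],[0,0,0]],[175,[0,0,0],[0,0,0]],[175,[0,0,0],[0,0,0]]]}}

```text
time_s: 28.6
ee_pos: [341.3, 266.6, 165.9]
ee_rot: [-179.9, 0.1, 85.5]
force: [0.3, -0.7, 0.1]
gripper_width: 28.7
gripper_force: 0.0
```

```bash
python3 - <<'E'
from h import *
s=state();p=cams.grab_frame('wrist');save(p,'w31.png');W=cloud(p,s)
m=(W[...,2]>52)&(W[...,2]<70)&(W[...,0]>320)&(W[...,0]<362);P=W[m];print(len(P),np.percentile(P,[2,50,98],axis=0).round(1));print([np.round(x,1) for x in ax(W,m)])
go(346,322,61,85.6,s)
E
```

```text
2445 [[340.9 271.9  58.8]
 [349.4 330.1  62.2]
 [360.3 383.   64.2]]
[array([354.5, 326.8,  62.2]), np.float64(119.4), np.float64(21.8), np.float32(85.4)]
turn z -0.001 rad (yaw 85.5->85.6)  shift x 55.6 y 0.4 z 104.9
```

View pics/w31.png

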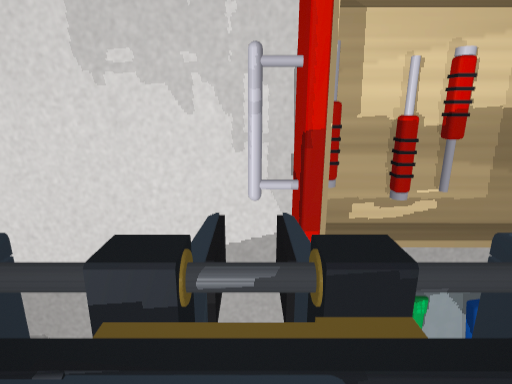

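Emit:
{"name": "servo_tool", "arguments": {"steps": [[175,[28,1,0],[0,0,0]],[175,[30,0,0],[0,0,0]],[175,[0,0,25],[0,0,0]],[175,[0,0,30],[0,0,0]],[175,[0,0,30],[0,0,0]],[175,[0,0,20],[0,0,0]],[175,[0,0,0],[0,0,0]],[255,[0,0,0],[0,0,0]],[255,[0,0,0],[0,0,0]],[255,[0,0,0],[0,0,0]]]}}

```text
time_s: 29.65
ee_pos: [348.4, 325.1, 62.6]
ee_rot: [179.9, -0.1, 85.5]
force: [0.2, -1.3, 1.7]
gripper_width: 10.2
gripper_force: 25.0
```

Emit:
{"name": "servo_tool", "arguments": {"steps": [[255,[0,0,0],[0,0,0]],[255,[0,8,0],[0,0,0]],[255,[0,14,0],[0,0,0]],[255,[0,20,0],[0,0,0]],[255,[0,20,0],[0,0,0]],[255,[0,20,0],[0,0,0]],[255,[0,20,0],[0,0,0]],[255,[0,20,0],[0,0,0]],[255,[0,16,0],[0,0,0]],[255,[0,12,0],[0,0,0]]]}}

```text
time_s: 30.65
ee_pos: [498.4, 313.2, 62.6]
ee_rot: [179.9, -0.1, 85.4]
force: [-1.6, -0.2, 5.5]
gripper_width: 10.3
gripper_force: 25.0
```

Emit:
{"name": "servo_tool", "arguments": {"steps": [[255,[0,8,0],[0,0,0]],[255,[0,5,0],[0,0,0]],[255,[0,3,0],[0,0,0]],[255,[0,3,0],[0,0,0]],[255,[0,2,0],[0,0,0]],[255,[0,0,0],[0,0,0]],[255,[0,0,0],[0,0,0]],[255,[0,0,0],[0,0,0]],[255,[0,0,0],[0,0,0]],[255,[0,0,0],[0,0,0]]]}}

```text
time_s: 31.65
ee_pos: [518.8, 311.6, 62.6]
ee_rot: [179.9, -0.1, 85.5]
force: [0.2, -0.7, 5.6]
gripper_width: 10.1
gripper_force: 25.0
```

Emit:
{"name": "servo_tool", "arguments": {"steps": [[255,[0,2,0],[0,0,0]],[255,[0,2,0],[0,0,0]],[255,[0,2,0],[0,0,0]],[255,[0,2,0],[0,0,0]],[255,[0,0,0],[0,0,0]],[255,[0,0,0],[0,0,0]],[255,[0,0,0],[0,0,0]],[255,[0,0,0],[0,0,0]],[255,[0,0,0],[0,0,0]],[255,[0,0,0],[0,0,0]]]}}

```text
time_s: 32.65
ee_pos: [524.8, 311.1, 62.6]
ee_rot: [-179.9, -0.0, 85.5]
force: [-4.7, -0.4, 7.1]
gripper_width: 10.2
gripper_force: 25.0
```

Emit:
{"name": "servo_tool", "arguments": {"steps": [[255,[0,1,0],[0,0,0]],[255,[0,1,0],[0,0,0]],[255,[0,0,0],[0,0,0]],[255,[0,0,0],[0,0,0]],[255,[0,0,0],[0,0,0]],[255,[0,0,0],[0,0,0]],[255,[0,0,0],[0,0,0]],[255,[0,0,0],[0,0,0]],[255,[0,0,0],[0,0,0]],[255,[0,0,0],[0,0,0]]]}}

```text
time_s: 33.65
ee_pos: [524.9, 311.1, 62.5]
ee_rot: [-179.7, -0.0, 85.4]
force: [-8.4, 1.6, 10.8]
gripper_width: 10.3
gripper_force: 25.0
```

Emit:
{"name": "servo_tool", "arguments": {"steps": [[255,[0,-1.5,0],[0,0,0]],[175,[0,0,0],[0,0,0]],[175,[0,0,0],[0,0,0]],[175,[0,0,0],[0,0,0]],[175,[0,0,0],[0,0,0]],[175,[0,0,-20],[0,0,0]],[175,[0,0,-40],[0,0,0]],[175,[0,0,-40],[0,0,0]],[175,[0,0,-35],[0,0,0]],[175,[-20,0,0],[0,0,-0.07]]]}}

```text
time_s: 34.65
ee_pos: [527.9, 293.4, 201.8]
ee_rot: [179.4, -0.4, 89.7]
force: [-0.2, -0.7, -0.4]
gripper_width: 28.6
gripper_force: 0.0
```

Emit:
{"name": "servo_tool", "arguments": {"steps": [[175,[-44,0,0],[0,0,0]],[175,[-44,0,0],[0,0,0]],[175,[-44,0,0],[0,0,0]],[175,[-44,0,0],[0,0,0]],[175,[-44,0,0],[0,0,0]],[175,[-44,0,0],[0,0,0]],[175,[-44,0,0],[0,0,0]],[175,[-44,0,0],[0,0,0]],[175,[-44,0,0],[0,0,0]],[175,[-44,0,0],[0,0,0]]]}}

```text
time_s: 35.65
ee_pos: [520.6, -151.3, 196.3]
ee_rot: [180.0, 0.0, 89.5]
force: [0.8, -0.4, -0.7]
gripper_width: 28.6
gripper_force: 0.0
```

Emit:
{"name": "servo_tool", "arguments": {"steps": [[175,[-44,0,0],[0,0,0]],[175,[-44,0,0],[0,0,0]],[175,[-44,0,0],[0,0,0]],[175,[-44,0,0],[0,0,0]],[175,[-5,0,0],[0,0,0]],[175,[0,0,0],[0,0,0]],[175,[0,0,0],[0,0,0]],[175,[0,0,0],[0,0,0]],[175,[0,0,0],[0,0,0]],[175,[0,0,0],[0,0,0]]]}}

```text
time_s: 36.65
ee_pos: [519.5, -329.4, 196.6]
ee_rot: [180.0, 0.0, 89.6]
force: [-0.0, -0.0, -0.1]
gripper_width: 28.7
gripper_force: 0.0
```

```bash
python3 - <<'E'
from h import *
s=state();p=cams.grab_frame('wrist');save(p,'w32.png');W=cloud(p,s)
m=(W[...,2]>52)&(W[...,2]<70)&(W[...,0]>490)&(W[...,0]<530)&(abs(W[...,1]+290)<80);P=W[m];print(len(P),np.percentile(P,[2,50,98],axis=0).round(1));print([np.round(x,1) for x in ax(W,m)])
go(519.5,-290,61,89.5,s)
p=cams.grab_frame('top');save(p,'t32.png');W=cloud(p)
v,u=np.mgrid[:384,:512]
m=(u>40)&(u<180)&(v<195)&(v>170)&red(p);print('redfront',[np.round(x,1) for x in ax(W,m)])
for d in outline_of(p,'phone3_mid')[:2]: print(d['confidence'],d['at'],[np.round(x,1) for x in ax(W,d['pixels'])])
E
```

```text
1823 [[ 512.2 -345.9   58.7]
 [ 517.9 -284.5   62.3]
 [ 527.8 -233.8   64.3]]
[array([ 520.7, -290.7,   62.3]), np.float64(119.0), np.float64(17.7), np.float32(-89.9)]
turn z 0.001 rad (yaw 89.6->89.5)  shift x 39.4 y -0.3 z 135.6
redfront [array([569.5, 306.4,  83.5]), np.float64(210.1), np.float64(15.3), np.float32(85.5)]
0.7 [215.7, 169.9] [array([591.3,  70.6,  19.8]), np.float64(104.5), np.float64(47.1), np.float32(-86.2)]
```

```bash
python3 -c "
import cv2,numpy as np
a=cv2.imread('pics/w32.png');b=cv2.imread('pics/t32.png');cv2.imwrite('pics/c32.png',cv2.resize(np.hstack([a,b]),(800,300)))"
```

```text
(no output)
```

View pics/c32.png

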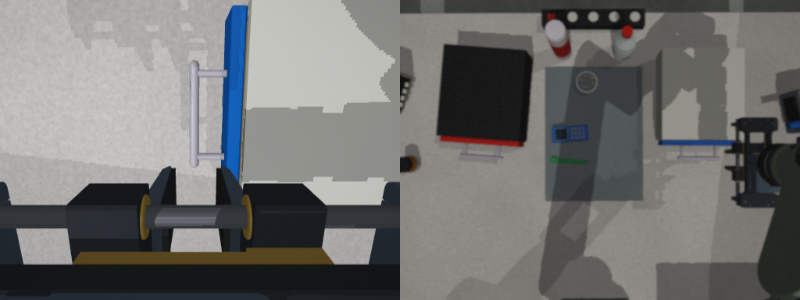

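Emit:
{"name": "servo_tool", "arguments": {"steps": [[175,[20,-1,0],[0,0,0]],[175,[19,-0.5,0],[0,0,0]],[175,[0,0,30],[0,0,0]],[175,[0,0,35],[0,0,0]],[175,[0,0,35],[0,0,0]],[175,[0,0,20],[0,0,0]],[175,[0,0,15],[0,0,0]],[175,[0,0,0],[0,0,0]],[255,[0,0,0],[0,0,0]],[255,[0,0,0],[0,0,0]]]}}

```text
time_s: 37.8
ee_pos: [518.9, -291.2, 62.6]
ee_rot: [179.9, 0.1, 89.5]
force: [0.1, 0.0, -0.5]
gripper_width: 15.2
gripper_force: 0.0
```

Emit:
{"name": "servo_tool", "arguments": {"steps": [[255,[0,0,0],[0,0,0]],[255,[0,0,0],[0,0,0]],[255,[0,0,0],[0,0,0]],[255,[0,-8,0],[0,0,0]],[255,[0,-16,0],[0,0,0]],[255,[0,-20,0],[0,0,0]],[255,[0,-20,0],[0,0,0]],[255,[0,-20,0],[0,0,0]],[255,[0,-20,0],[0,0,0]],[255,[0,-20,0],[0,0,0]]]}}

```text
time_s: 38.8
ee_pos: [394.3, -290.2, 62.5]
ee_rot: [179.8, 0.0, 89.4]
force: [0.9, 3.6, 9.3]
gripper_width: 10.2
gripper_force: 25.0
```

Emit:
{"name": "servo_tool", "arguments": {"steps": [[255,[0,-20,0],[0,0,0]],[255,[0,-14,0],[0,0,0]],[255,[0,-8,0],[0,0,0]],[255,[0,0,0],[0,0,0]],[255,[0,0,0],[0,0,0]],[255,[0,0,0],[0,0,0]],[255,[0,0,0],[0,0,0]],[255,[0,0,0],[0,0,0]],[255,[0,0,0],[0,0,0]],[255,[0,0,0],[0,0,0]]]}}

```text
time_s: 39.8
ee_pos: [352.1, -289.7, 62.5]
ee_rot: [180.0, 0.0, 89.5]
force: [-1.0, 3.2, 10.7]
gripper_width: 10.1
gripper_force: 25.0
```

Emit:
{"name": "servo_tool", "arguments": {"steps": [[175,[0,0,0],[0,0,0]],[175,[0,0,0],[0,0,0]],[175,[0,0,0],[0,0,0]],[175,[0,0,-20],[0,0,0]],[175,[0,0,-40],[0,0,0]],[175,[0,0,-40],[0,0,0]],[45,[0,0,0],[0,0,-0.078]],[45,[20,16,0],[0,0,0]],[45,[36,28,0],[0,0,0]],[45,[36,28,0],[0,0,0]]]}}

```text
time_s: 40.8
ee_pos: [418.0, -192.5, 161.2]
ee_rot: [180.0, 0.0, 93.8]
force: [0.1, -0.6, -0.6]
gripper_width: 57.3
gripper_force: 0.0
```

Emit:
{"name": "servo_tool", "arguments": {"steps": [[45,[36,28,0],[0,0,0]],[45,[36,28,0],[0,0,0]],[45,[36,28,0],[0,0,0]],[45,[36,28,0],[0,0,0]],[45,[36,28,0],[0,0,0]],[45,[36,28,0],[0,0,0]],[45,[20,16,0],[0,0,0]],[45,[0,0,0],[0,0,0]],[45,[0,0,0],[0,0,0]],[45,[0,0,0],[0,0,0]]]}}

```text
time_s: 41.8
ee_pos: [584.0, 54.0, 161.0]
ee_rot: [-179.9, 0.0, 93.9]
force: [0.2, -0.4, -0.9]
gripper_width: 74.8
gripper_force: 0.0
```

```bash
python3 - <<'E'
from h import *
s=state();p=cams.grab_frame('wrist');save(p,'w33.png');W=cloud(p,s)
for d in outline_of(p,'phone3_mid')[:2]: print(d['confidence'],d['at'],[np.round(x,1) for x in ax(W,d['pixels'])])
go(591.3,70.6,27.5,94,s)
p=cams.grab_frame('top');save(p,'t33.png');W=cloud(p)
v,u=np.mgrid[:384,:512]
m=(u>330)&(u<450)&(v>190)&(v<275)&(W[...,2]>26)&(W[...,2]<38);print('floor',[np.round(x,1) for x in ax(W,cv2.erode(m.astype(np.uint8),np.ones((3,3)))>0)])
h=cv2.cvtColor(p['color'],cv2.COLOR_RGB2HSV);m=(u>320)&(u<460)&(v>240)&(v<290)&(abs(h[...,0].astype(int)-112)<12)&(h[...,1]>130)
print('front',[np.round(x,1) for x in ax(W,m)])
for d in outline_of(p,'phone3_mid')[:2]: print(d['confidence'],d['at'],[np.round(x,1) for x in ax(W,d['pixels'])])
a=cv2.imread('pics/w33.png');b=cv2.imread('pics/t33.png');cv2.imwrite('pics/c33.png',cv2.resize(np.hstack([a,b]),(800,300)))
E
```

```text
0.6 [259.1, 168.2] [array([588.7,  71.4,  20.1]), np.float64(103.9), np.float64(47.4), np.float32(-86.1)]
turn z -0.002 rad (yaw 93.9->94.0)  shift x 16.0 y 8.4 z 133.5
floor [array([ 475.3, -297.9,   32.5]), np.float64(166.2), np.float64(130.4), np.float32(89.5)]
front [array([ 396.5, -288.6,   82.9]), np.float64(211.7), np.float64(13.1), np.float32(89.3)]
```

View pics/c33.png

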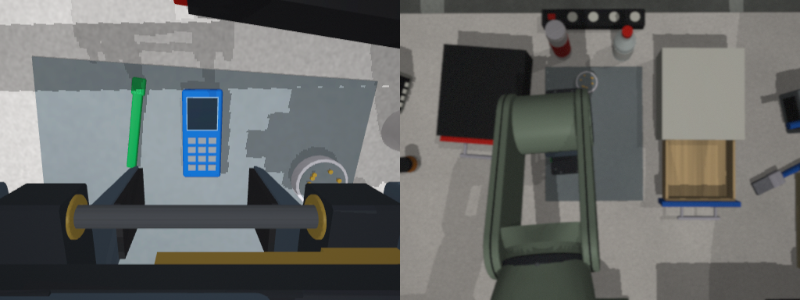

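Emit:
{"name": "servo_tool", "arguments": {"steps": [[45,[17,7,0],[0,0,0]],[45,[0,0,30],[0,0,0]],[45,[0,0,35],[0,0,0]],[45,[0,0,30],[0,0,0]],[45,[0,0,25],[0,0,0]],[45,[0,0,13],[0,0,0]],[45,[0,0,0],[0,0,0]],[255,[0,0,0],[0,0,0]],[255,[0,0,0],[0,0,0]],[255,[0,0,0],[0,0,0]]]}}

```text
time_s: 43.0
ee_pos: [591.3, 72.5, 29.2]
ee_rot: [179.9, -0.0, 93.9]
force: [0.4, 0.8, -0.5]
gripper_width: 54.0
gripper_force: 0.0
```

Emit:
{"name": "servo_tool", "arguments": {"steps": [[255,[0,0,0],[0,0,0]],[255,[0,0,0],[0,0,0]],[255,[0,0,0],[0,0,0]],[255,[0,0,0],[0,0,0]],[255,[0,0,-10],[0,0,0]],[255,[0,0,-30],[0,0,0]],[255,[0,0,-40],[0,0,0]],[255,[0,0,-40],[0,0,0]],[255,[0,0,-30],[0,0,0]],[255,[0,0,0],[0,0,0.078]]]}}

```text
time_s: 44.0
ee_pos: [593.4, 72.7, 183.8]
ee_rot: [179.4, -0.1, 89.4]
force: [0.0, 0.2, -1.2]
gripper_width: 46.0
gripper_force: 25.0
```

```bash
python3 -c "
from h import *
go(482,-290,58,89.5)"
```

```text
turn z -0.002 rad (yaw 89.4->89.5)  shift x -363.7 y -108.2 z 125.8
```

Emit:
{"name": "servo_tool", "arguments": {"steps": [[255,[-20,-6,0],[0,0,0]],[255,[-40,-12,0],[0,0,0]],[255,[-40,-12,0],[0,0,0]],[255,[-40,-12,0],[0,0,0]],[255,[-40,-12,0],[0,0,0]],[255,[-40,-12,0],[0,0,0]],[255,[-40,-12,0],[0,0,0]],[255,[-40,-12,0],[0,0,0]],[255,[-40,-12,0],[0,0,0]],[255,[-24,-6,0],[0,0,0]]]}}

```text
time_s: 45.0
ee_pos: [478.2, -293.2, 178.5]
ee_rot: [-180.0, 0.1, 89.4]
force: [0.1, -0.1, -0.3]
gripper_width: 45.9
gripper_force: 25.0
```

Emit:
{"name": "servo_tool", "arguments": {"steps": [[255,[0,0,0],[0,0,0]],[255,[0,0,30],[0,0,0]],[255,[0,0,35],[0,0,0]],[255,[0,0,30],[0,0,0]],[255,[0,0,18],[0,0,0]],[255,[0,0,4],[0,0,0]],[255,[0,0,0],[0,0,0]],[255,[0,0,0],[0,0,0]],[255,[0,0,0],[0,0,0]],[255,[0,0,0],[0,0,0]]]}}

```text
time_s: 46.0
ee_pos: [480.0, -290.9, 62.4]
ee_rot: [179.9, 0.1, 89.5]
force: [0.5, -0.4, -1.3]
gripper_width: 45.9
gripper_force: 25.0
```

Emit:
{"name": "servo_tool", "arguments": {"steps": [[255,[0,0,4],[0,0,0]],[255,[0,0,0],[0,0,0]],[255,[0,0,0],[0,0,0]],[100,[0,0,0],[0,0,0]],[80,[0,0,0],[0,0,0]],[80,[0,0,0],[0,0,0]],[80,[0,0,0],[0,0,0]],[80,[0,0,-25],[0,0,0]],[80,[0,0,-40],[0,0,0]],[80,[0,0,-40],[0,0,0]]]}}

```text
time_s: 47.0
ee_pos: [478.9, -290.3, 162.8]
ee_rot: [-179.9, -0.1, 89.5]
force: [0.6, 0.8, -0.4]
gripper_width: 62.6
gripper_force: 0.0
```

Emit:
{"name": "servo_tool", "arguments": {"steps": [[175,[0,-30,0],[0,0,0]],[175,[0,-40,0],[0,0,0]],[175,[-15,-40,0],[0,0,0]],[175,[-25,-19,0],[0,0,0]],[175,[0,0,0],[0,0,0]],[175,[0,0,0],[0,0,0]],[175,[0,0,0],[0,0,0]],[175,[0,0,0],[0,0,0]],[175,[0,0,0],[0,0,0]],[175,[0,0,0],[0,0,0]]]}}

```text
time_s: 48.0
ee_pos: [350.5, -329.0, 162.2]
ee_rot: [-180.0, -0.0, 89.5]
force: [-0.6, -0.5, -0.2]
gripper_width: 28.6
gripper_force: 0.0
```

```bash
python3 - <<'E'
from h import *
s=state();p=cams.grab_frame('wrist');save(p,'w34.png');W=cloud(p,s)
m=(W[...,2]>52)&(W[...,2]<70)&(W[...,0]>330)&(W[...,0]<366)&(abs(W[...,1]+290)<80);P=W[m];print(len(P),np.percentile(P,[2,50,98],axis=0).round(1))
go(352,-290,61,89.5,s)
p=cams.grab_frame('top');save(p,'t34.png')
a=cv2.imread('pics/w34.png');b=cv2.imread('pics/t34.png');cv2.imwrite('pics/c34.png',cv2.resize(np.hstack([a,b]),(800,300)))
E
```

```text
2394 [[ 346.4 -343.9   58.2]
 [ 352.2 -281.5   62.2]
 [ 364.3 -232.6   64.3]]
turn z 0.001 rad (yaw 89.5->89.5)  shift x 39.0 y 1.1 z 101.2
```

View pics/c34.png

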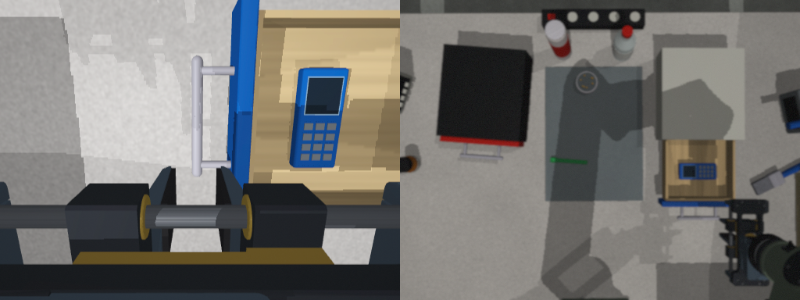

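Emit:
{"name": "servo_tool", "arguments": {"steps": [[175,[20,1,0],[0,0,0]],[175,[19,0,0],[0,0,0]],[175,[0,0,30],[0,0,0]],[175,[0,0,30],[0,0,0]],[175,[0,0,26],[0,0,0]],[175,[0,0,15],[0,0,0]],[175,[0,0,0],[0,0,0]],[255,[0,0,0],[0,0,0]],[255,[0,0,0],[0,0,0]],[255,[0,0,0],[0,0,0]]]}}

```text
time_s: 49.1
ee_pos: [352.1, -291.0, 62.3]
ee_rot: [179.9, 0.1, 89.5]
force: [0.9, -0.4, 1.4]
gripper_width: 10.3
gripper_force: 25.0
```

Emit:
{"name": "servo_tool", "arguments": {"steps": [[255,[0,0,0],[0,0,0]],[255,[0,8,0],[0,0,0]],[255,[0,14,0],[0,0,0]],[255,[0,20,0],[0,0,0]],[255,[0,20,0],[0,0,0]],[255,[0,20,0],[0,0,0]],[255,[0,20,0],[0,0,0]],[255,[0,20,0],[0,0,0]],[255,[0,16,0],[0,0,0]],[255,[0,12,0],[0,0,0]]]}}

```text
time_s: 50.1
ee_pos: [503.3, -292.5, 62.3]
ee_rot: [179.9, 0.1, 89.5]
force: [-1.6, -2.1, 5.4]
gripper_width: 10.3
gripper_force: 25.0
```

Emit:
{"name": "servo_tool", "arguments": {"steps": [[255,[0,8,0],[0,0,0]],[255,[0,3,0],[0,0,0]],[255,[0,2,0],[0,0,0]],[255,[0,2,0],[0,0,0]],[255,[0,2,0],[0,0,0]],[255,[0,2,0],[0,0,0]],[255,[0,0,0],[0,0,0]],[255,[0,0,0],[0,0,0]],[255,[0,0,0],[0,0,0]],[255,[0,0,0],[0,0,0]]]}}

```text
time_s: 51.1
ee_pos: [518.8, -292.6, 62.3]
ee_rot: [-179.8, 0.1, 89.5]
force: [-5.9, -2.9, 9.1]
gripper_width: 10.6
gripper_force: 25.0
```

Emit:
{"name": "servo_tool", "arguments": {"steps": [[255,[0,1,0],[0,0,0]],[255,[0,1,0],[0,0,0]],[255,[0,1,0],[0,0,0]],[255,[0,0,0],[0,0,0]],[255,[0,0,0],[0,0,0]],[255,[0,0,0],[0,0,0]],[255,[0,0,0],[0,0,0]],[255,[0,0,0],[0,0,0]],[255,[0,0,0],[0,0,0]],[255,[0,0,0],[0,0,0]]]}}

```text
time_s: 52.1
ee_pos: [518.9, -292.6, 62.2]
ee_rot: [-179.5, 0.0, 89.6]
force: [-13.2, -3.7, 13.7]
gripper_width: 10.2
gripper_force: 25.0
```

Emit:
{"name": "servo_tool", "arguments": {"steps": [[255,[0,-2,0],[0,0,0]],[175,[0,0,0],[0,0,0]],[175,[0,0,0],[0,0,0]],[175,[0,0,0],[0,0,0]],[175,[0,0,0],[0,0,0]],[175,[0,0,-20],[0,0,0]],[175,[0,0,-40],[0,0,0]],[175,[0,0,-40],[0,0,0]],[175,[-40,0,-30],[0,0,0]],[175,[0,0,0],[0,0,0]]]}}

```text
time_s: 53.1
ee_pos: [523.6, -336.6, 196.4]
ee_rot: [179.5, 0.5, 89.4]
force: [0.5, -0.4, -0.2]
gripper_width: 28.8
gripper_force: 0.0
```

```bash
python3 - <<'E'
from h import *
s=state();p=cams.grab_frame('wrist');save(p,'w35.png')
p=cams.grab_frame('top');save(p,'t35.png')
a=cv2.imread('pics/w35.png');b=cv2.imread('pics/t35.png');cv2.imwrite('pics/c35.png',cv2.resize(np.hstack([a,b]),(800,300)))
E
```

```text
(no output)
```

View pics/c35.png

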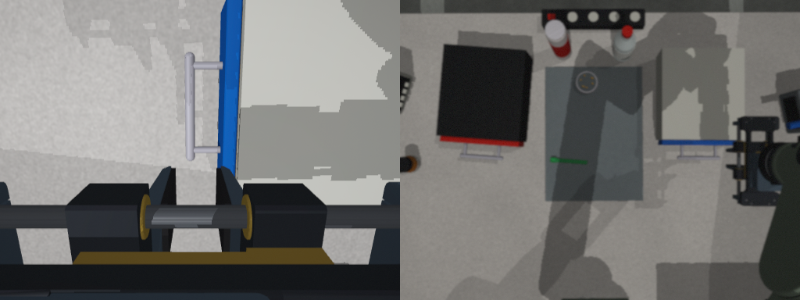

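Both drawers are closed, and only the spudger and the tin remain on the mat. The gripper is clear of everything.

```bash
python3 -c "
from h import *
print(ticket.job_done())"
```

```text
the job is handed in; nothing more can be done
None
```

The job is handed in: all three screwdrivers are in the closed red drawer, the one phone (blue) lies screen up in the closed blue drawer, and the pry tool and tin were left in place on the mat.

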